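# Open the guard over the tin, shut the other

## Task

Both clear sliding guard doors on the spice rack have been left half open. Slide the guard of the bay with the short, wide tin fully open, right up to its stop, and slide the guard of the bay with the tall, narrow jar fully shut, right up to its stop. Keep the tin and jar standing in their bays, and leave everything else on the bench where it is.

Things in the scene. Friction and masses are not known exactly. Their poses are not given: they have to be found in the camera images.
- rack: Fixed wooden spice rack, 220 (x) by 300 (y). Origin: centre of underside; x away from its drawer front, y along the tracks. Near row x -110 to -8, top 105 high; far row x -8 to 110, top 125 high. Each row: +y half is a bay open above (y 20 to 132, floor 20 up; x -100 to -8 or 8 to 100), -y half a closed drawer block. A guard door slides along y on each, between 14 mm high lips and end stops.
- near_guard (a joint): Travel of the near row's guard, m: 0 = shut (over the bay, at the +y stop), 0.120 = fully open (over the drawer block, at the -y stop); opens towards rack -y. Clear plastic panel in a grey frame, 94 (x) by 136 (y) by 6, underside 105 above the bench, centred at rack x = -56. Slides with a few N, stays where left.
- far_guard (a joint): The same for the far row's guard door: panel 102 (x) by 136 (y) by 6, underside 125 above the bench, centred at rack x = 51; 0 = shut, 0.120 = fully open, towards the rack's -y.
- near_guard_handle (a point): Grip point of the near guard's handle, a grey upright block in the middle of the door: 44 along the rack's x, 14 along the rack's y, standing 38 above the panel. The point is on its centre line, 26 above the panel's top and 12 below the block's top (137 above the bench). Axes as the rack's.
- far_guard_handle (a point): The same point on the far guard's handle, of the same size (157 above the bench).
- tin: Loose short, wide aluminium tin, 66 across and 46 high, standing in one of the two bays (either). Origin: centre of its underside.
- jar: Loose tall, narrow glass jar with an aluminium cap, 42 across and 78 high, standing in the other bay. Origin: centre of its underside.
- tray: Bystander: loose aluminium baking tray, 320 by 220 by 22, to the right. Origin: centre of its underside.
- spoon_a: Bystander: wooden spoon 260 long, lying in the tray. Origin: underside at mid-length.
- spoon_b: Bystander: wooden spoon 240 long, lying on the bench just left of the rack. Origin: underside at mid-length.
- bowl: Bystander: frosted glass bowl, 170 across and 75 high, to the left. Origin: centre of its underside.
- divider: Bystander: white plastic dough divider, a flat blade 100 by 120 with a 16 mm grip along one edge, lying to the left. Origin: centre of its underside.
Not all that is in view belongs to the job. There is more than one size of the jar; the job needs the smaller.

How it is judged:
At the end, for the whole second after the job is handed in: The guard over the tin is within 5 mm of its open stop (joint above 0.115), the guard over the jar within 5 mm of its shut stop (below 0.005), both at rest; tin and jar stand still, upright (within 0.15 rad), in their bays, within 60 mm of where they were (((x of tin in the frame of rack below 0 m and value of joint near_guard above 0.115 m and value of joint far_guard below 0.005 m) or (x of tin in the frame of rack above 0 m and value of joint far_guard above 0.115 m and value of joint near_guard below 0.005 m)) and angle between each of tin, jar's own z axis and vertical below 0.15 rad and distance of each of tin, jar from where it was at the start of the episode below 0.06 m and linear speed of each of tin, jar below 0.03 m/s and velocity of joint near_guard between -0.01 and 0.01 m/s and velocity of joint far_guard between -0.01 and 0.01 m/s); the robot touches nothing.
It fails at once if the tin or the jar is tipped over (past 0.5 rad) (angle between any of tin, jar's own z axis and vertical above 0.5 rad).
It fails at once if a bystander (tray, spoon, bowl or divider) is moved by more than 40 mm (distance of any of tray, spoon_a, spoon_b, bowl, divider from where it was at the start of the episode above 0.04 m).
It also fails if it takes over 45 s, if anything falls off the work surface, if the arm or the gripper's body presses on something with over 40 N, if the wrist force passes 120 N, or if a joint passes its speed limit or range.

## Robot

A 6-joint arm with a two-finger parallel gripper is mounted at the origin on the work surface. World frame = base frame: x ahead of the robot, y to its left, z up, the work surface at z = 0. Lengths are in m, angles in rad, forces in N, time in s.
With the tool pointing down it reaches from about 0.375 to 0.975 m from the base axis. Payload 3.8 kg.
Tool frame: the origin (TCP) lies midway between the tips of the shut fingers; the grasp point (between the pads) lies 19 mm behind it; z points along the fingers, y is the line along which they close (so a half turn about z gives the same grasp; the last joint's range is limited). The gripper opens to 88 mm and grips with 3 to 60 N. Pads are 18 mm wide; open, the fingers measure 123 mm over their backs; the gripper's body (75 mm by 187 mm) begins 45 mm behind the grasp point.
Start: joints at [-1.337, 0.264, 1.604, -0, 1.274, -0.037], TCP at [0.181, -0.65, 0.209] pointing down, gripper open.
Joint ranges: [-2.63, 2.63], [-0.94, 2.18], [0.31, 2.57], [-1.31, 4.45], [0, 2.66], [-2.55, 2.55]. Speed limits (rad/s): [2.57, 2.57, 3.14, 3.14, 3.14, 3.14].

## Interface

Orientations are given as a rotation vector (axis times angle).
In Python, from cell import manip, inverse_kinematics, cams, order gives the robot as it stands. Calls block until the motion is done:
- manip.move_pose(position, orientation): joint-space move of the TCP to a pose.
- manip.move_linear(position, rate=0.15, rot=None): straight line of the TCP; rot=None keeps the orientation; rate is the mean speed in m/s.
- manip.set_joints(angles): joint-space move.
- manip.set_gripper(opening, force=None): finger opening in m; force is the grip in N (None keeps the last); returns when the fingers have stopped.
- manip.dwell(seconds).
- inverse_kinematics(position, orientation): joint angles nearest the present ones, or None.
- manip.state(): the state.
- cams.capture(name): name is "scene" or "side" or "wrist"; returns a dict with "image" (420x560x3 uint8, blue, green, red), "z_map" (420x560 float32, m along the optical axis (not along the pixel's ray), 0 where there is no reading), "intrinsics" (3x3 intrinsics, pixels), "position" and "orientation" of the camera in the world; the wrist camera has in their place "T_tool_cam" (4x4, takes a point from camera to tool coordinates, whose origin is the TCP and whose axes are the flange's). Camera axes: x right, y down, z forward; pixel columns grow to the right and rows downward; lengths in m; the calibration is good to about 2 mm. A picture is of the moment at which its call begins: read the wrist's pose just before it.
A pose or a line that the arm cannot do raises manip.IKError and nothing moves.
- order.close_job(): hands the job in; it is judged then, once.
The state is a dict: "clock": time; "joint_pos": joint angles; "joint_velocities": joint speeds; "tau": joint torques, N m; "tool_pos": TCP position; "tcp_rot": TCP orientation; "contact_force": force on the tool from outside, world axes, zero at the start; "moment": the same for the moment, N m; "gripper_width": finger opening in m; "grasp_force": force on a finger pad.
Only numpy, scipy, OpenCV 4.12 (cv2) and the standard library are available. Lean on these libraries where they do the work, as an engineer would, in place of code of your own. Each camera call takes 0.05 s, during which the arm holds its last target. There are 200 camera calls.

## Working session

There is one attempt and no reset: what is moved stays moved. The work goes in short steps, each a Python script; the robot and the scene stay as the last script left them, time stands still between calls to the robot, and variables do not carry over. Pictures are saved under pics/ and viewed, at most 10 in all, crops included, and the job is handed in when it is done.

```bash
mkdir -p pics
python3 - <<'E'
from cell import cams,manip
import cv2,pickle,numpy as np
d={}
for n in("scene","side"):
    c=cams.capture(n);d[n]=c;cv2.imwrite(f"pics/{n}0.png",c["image"]);print(n,c["position"],c["orientation"],c["intrinsics"])
pickle.dump(d,open("d0.pkl","wb"))
print(manip.state())
E
```

```text
scene [1.17131856 0.82395005 0.83900416] [-0.8493291  -2.38600886  1.29173283] [[394.39785865   0.         272.15921181]
 [  0.         394.39785865 211.61636475]
 [  0.           0.           1.        ]]
side [-0.11467871  0.61110629  1.24084452] [-1.09698739  2.51983119 -0.8903935 ] [[442.7825839    0.         284.64101192]
 [  0.         442.7825839  205.52886675]
 [  0.           0.           1.        ]]
{'clock': 0.1, 'joint_pos': array([-1.33689585e+00,  2.64684843e-01,  1.60523942e+00, -3.85212153e-05,
        1.27371129e+00, -3.68956055e-02]), 'joint_velocities': array([-6.71803183e-05, -1.23143206e-03, -2.85216987e-03,  1.48291805e-03,
       -1.35014754e-03, -2.47876091e-04]), 'tau': array([ 5.58329102e-04, -5.03618431e+01, -3.58072221e+01,  7.31875026e-02,
        2.33736058e-02, -5.36716425e-05]), 'tool_pos': array([ 0.18038463, -0.6497133 ,  0.20740677]), 'tcp_rot': array([-3.11082657e+00, -4.23810672e-01,  3.72900626e-04]), 'contact_force': array([0.22213514, 1.00195463, 0.4701725 ]), 'moment': array([-0.05880268, -0.02655178, -0.02749453]), 'grasp_force': 0.0, 'gripper_width': 0.08820622733686108}
```

View pics/scene0.png

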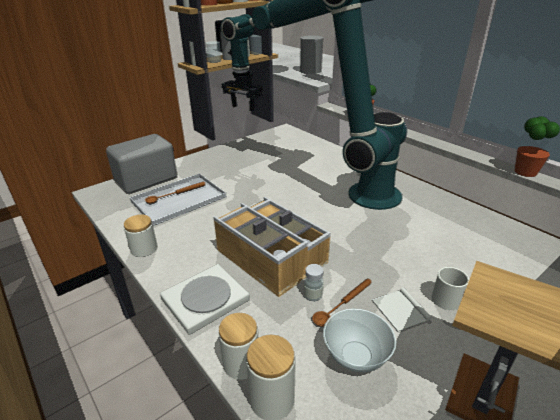

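View pics/side0.png

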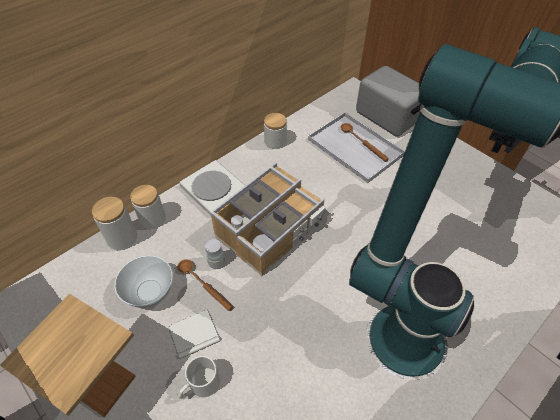

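Scene view: the rack is at about (272,243), with dark handle blocks at (260,227) and (286,217). Side view: the handles are at (255,196) for the far row and (280,216) for the near row.

Candidates in the side view:
- Small round top at (237,222) in the far bay.
- Wide disc at (262,243) in the near bay.
- Jar at (214,252) outside the rack. This should be the larger, decoy jar.

I'll check these in an enlarged crop.

Run:
```python
import cv2,pickle,numpy as np
d=pickle.load(open("d0.pkl","rb"))
a=d["side"]["image"][155:280,195:335];b=d["scene"]["image"][190:310,205:345]
a=cv2.resize(a,(700,625)[:2],interpolation=cv2.INTER_CUBIC)
cv2.imwrite("pics/crop.png",np.vstack([cv2.resize(d["side"]["image"][155:280,195:335],(392,350),interpolation=cv2.INTER_CUBIC)]) if 0 else np.hstack([cv2.resize(d["side"]["image"][155:280,195:335],(400,357),interpolation=cv2.INTER_CUBIC),cv2.resize(d["scene"]["image"][190:315,205:345],(400,357),interpolation=cv2.INTER_CUBIC)]))
```

```text
(no output)
```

View pics/crop.png

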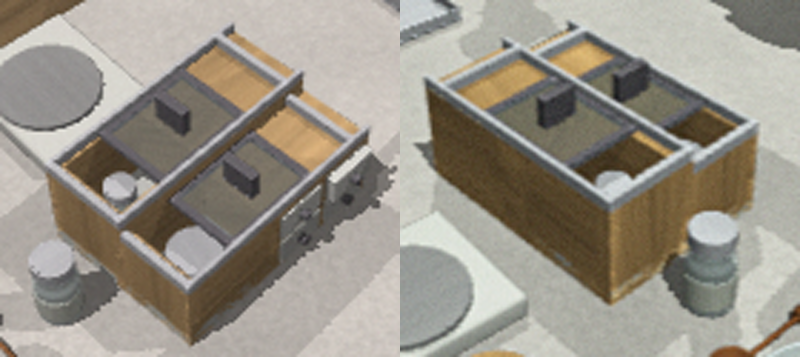

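The crop confirms it. The near bay (drawer-knob side) holds the wide tin at crop (190,250). The far bay holds the small narrow jar at (120,190). The larger jar stands outside at (52,280) and is a decoy. So I need to open the near guard (towards rack -y) and shut the far guard (towards +y). Next I'll measure the rack and handles.

```bash
cat > h.py <<'E'
import numpy as np,cv2
from scipy.spatial.transform import Rotation as R
def cloud(c):
    K=c["intrinsics"];z=c["z_map"];v,u=np.indices(z.shape)
    p=np.dstack([(u-K[0,2])/K[0,0]*z,(v-K[1,2])/K[1,1]*z,z])
    return p@R.from_rotvec(c["orientation"]).as_matrix().T+c["position"]
def ray(c,uv,h):
    K=c["intrinsics"];q=np.array([(uv[0]-K[0,2])/K[0,0],(uv[1]-K[1,2])/K[1,1],1])
    q=R.from_rotvec(c["orientation"]).as_matrix()@q
    return c["position"]+q*(h-c["position"][2])/q[2]
def handles(c,roi):
    u0,v0,u1,v1=roi;im=c["image"].max(2);P=cloud(c)
    m=((im<85)&(P[...,2]>.122)&(P[...,2]<.18)&(c["z_map"]>0)).astype(np.uint8)
    k=np.zeros_like(m);k[v0:v1,u0:u1]=1;m&=k
    n,L,s,ce=cv2.connectedComponentsWithStats(m)
    for i in range(1,n):
        if s[i,4]<25: continue
        p=P[L==i];zt=np.percentile(p[:,2],95);lo=p[:,:2].min(0),p[:,:2].max(0)
        r=cv2.minAreaRect((p[:,:2]*1000).astype(np.float32))
        print("handle px",ce[i].round(1),"n",s[i,4],"ztop",zt.round(4),"rect mm",np.round(r[0],1),np.round(r[1],1),round(r[2],1))
E
python3 - <<'E'
import pickle
from h import *
d=pickle.load(open("d0.pkl","rb"))
roi={"side":(195,155,335,280),"scene":(205,190,345,300)}
A=[]
for n in roi:
    c=d[n];print(n);handles(c,roi[n])
    u0,v0,u1,v1=roi[n];P=cloud(c)[v0:v1,u0:u1].reshape(-1,3);I=c["image"][v0:v1,u0:u1].reshape(-1,3).astype(int)
    ok=(I.max(1)-I.min(1)<40)&(I.max(1)>95)
    for lo,hi in((.134,.144),(.113,.124)):
        p=P[ok&(P[:,2]>lo)&(P[:,2]<hi)]
        r=cv2.minAreaRect((p[:,:2]*1000).astype(np.float32));print(lo,len(p),np.round(r[0],1),np.round(r[1],1),round(r[2],2))
E
```

```text
side
handle px [255.5 195.9] n 86 ztop 0.1666 rect mm [606.1  43.5] [38.6 34.1] 57.4
handle px [279.1 217.2] n 67 ztop 0.1462 rect mm [500.5  42.7] [44.3 15.1] 20.1
0.134 591 [596.6  34.9] [152.3 300.5] 4.26
0.113 558 [556.9  31.9] [218.6 299.3] 3.62
scene
handle px [285.6 218. ] n 82 ztop 0.1484 rect mm [506.9  42.5] [14.  43.6] 80.9
handle px [259.6 227.5] n 139 ztop 0.1683 rect mm [596.7  36.5] [80.3 31.1] 12.5
handle px [275.2 242.2] n 36 ztop 0.1327 rect mm [604.2 110.3] [84.2  6.7] 6.4
0.134 626 [611.4  35.1] [122.3 301.7] 4.09
0.113 406 [559.6  31.5] [222.3 301.1] 3.99
```

Run:
```python
import pickle
from h import *
from cell import inverse_kinematics,manip
d=pickle.load(open("d0.pkl","rb"))
o=np.array([558.3,31.7]);t=np.radians(4.0);X=np.array([np.cos(t),np.sin(t)]);Y=np.array([-X[1],X[0]])
roi={"side":(195,155,335,280),"scene":(205,190,345,300)}
for n in roi:
    c=d[n];u0,v0,u1,v1=roi[n];P=cloud(c)[v0:v1,u0:u1].reshape(-1,3)*1000;m=c["image"][v0:v1,u0:u1].reshape(-1,3).max(1)<110
    q=np.c_[(P[:,:2]-o)@X,(P[:,:2]-o)@Y]
    for nm,lo,hi,a,b in(("near",125,155,-100,-14),("far",146,176,14,100)):
        k=m&(P[:,2]>lo)&(P[:,2]<hi)&(q[:,0]>a)&(q[:,0]<b)&(abs(q[:,1])<80)
        print(n,nm,k.sum(),np.percentile(q[k],[3,97],axis=0).round(1).tolist())
for x,y,z in((-56,14,137),(-56,-44,137),(51,14,157),(51,76,157)):
    p=np.r_[o+x*X+y*Y,z-19+150]/1000
    for s in(1,-1):
        M=np.c_[np.r_[s*Y@np.array([[0,0],[0,0]]),0] if 0 else np.cross(np.r_[s*Y,0],[0,0,-1]),np.r_[s*Y,0],[0,0,-1]]
        j=inverse_kinematics(p,R.from_matrix(M).as_rotvec());print(x,y,s,None if j is None else np.round(j,2))
```

```text
side near 102 [[-76.3, 2.9], [-33.1, 17.6]]
side far 92 [[30.8, 3.1], [72.3, 16.4]]
scene near 93 [[-70.2, 3.9], [-30.6, 16.8]]
scene far 115 [[33.9, 0.8], [76.1, 16.0]]
-56 14 1 [ 0.03 -0.1   1.89 -0.    1.35 -1.61]
-56 14 -1 [ 0.03 -0.1   1.89 -0.    1.35  1.53]
-56 -44 1 [-0.08 -0.09  1.88 -0.    1.35 -1.72]
-56 -44 -1 [-0.08 -0.09  1.88 -0.    1.35  1.42]
51 14 1 [ 0.04  0.1   1.65 -0.    1.39 -1.6 ]
51 14 -1 [ 0.04  0.1   1.65 -0.    1.39  1.54]
51 76 1 [ 0.14  0.11  1.64  0.    1.39 -1.5 ]
51 76 -1 [ 0.14  0.11  1.64 -0.    1.39  1.64]
```

Both views agree. In rack coordinates the near handle is at about (-54, 10) mm and the far handle at about (52, 9). The x values match the given -56 and 51, and the heights match too. I'll do the near guard now.

```bash
cat >> h.py <<'E'
from cell import cams,manip,inverse_kinematics
o=np.array([558.3,31.7]);t=np.radians(4.0);X=np.array([np.cos(t),np.sin(t)]);Y=np.array([-X[1],X[0]])
Y3=np.r_[Y,0];ROT=R.from_matrix(np.c_[np.cross(Y3,[0,0,-1]),Y3,[0,0,-1]]).as_rotvec()
def W(x,y,z): return np.r_[o+x*X+y*Y,z]/1000     # rack mm -> world m
def fy(): return float(np.dot(manip.state()["contact_force"][:2],Y))
def slide(x,y,zh,y_end):
    z=zh-19; s=np.sign(y_end-y)
    manip.move_pose(W(x,y,z+110),ROT); manip.set_gripper(.06)
    manip.move_linear(W(x,y,z+1),.12); print("down",manip.state()["contact_force"].round(1))
    manip.set_gripper(0,15); st=manip.state(); print("grip",st["gripper_width"],st["grasp_force"])
    f0=fy(); yy=y_end-14*s
    manip.move_linear(W(x,yy,z+1),.06)
    print("slide force",fy()-f0); f0=fy()
    for i in range(20):
        yy+=2*s; manip.move_linear(W(x,yy,z+1),.02); f=fy()-f0
        if abs(f)>9 and f*s<0: break
    st=manip.state();p=(st["tool_pos"][:2]*1000-o)
    print("stop cmd",yy,"f",f,"tcp y",p@Y,"width",st["gripper_width"],"t",st["clock"])
def release(x,zh):
    p=manip.state()["tool_pos"];manip.set_gripper(.045)
    manip.move_linear(p+[0,0,.11],.15); print("t",manip.state()["clock"])
E
python3 - <<'E'
from h import *
p=manip.state()["tool_pos"];manip.move_linear(p+[0,0,.09],.2)
slide(-54,10,137,-44)
E
```

```text
down [-0.  -0.1  0.1]
grip 0.0003746116309216473 1.2819455936551094
slide force -1.1473202161511136
stop cmd -70 f 1.6115823735847352 tcp y -70.10105461046061 width 0.0006845884162154902 t 11.7917
```

The fingers closed on nothing (width is about 0), so I'll take a look.

Run:
```python
from h import *
st=manip.state();print(st["tool_pos"],R.from_rotvec(st["tcp_rot"]).as_matrix().round(2),st["clock"],W(-54,-70,119))
im=[]
for n,(u0,v0,u1,v1) in {"side":(195,135,335,260),"scene":(205,190,345,315)}.items():
    im.append(cv2.resize(cams.capture(n)["image"][v0:v1,u0:u1],(400,357),interpolation=cv2.INTER_CUBIC))
cv2.imwrite("pics/a.png",np.hstack(im))
```

```text
[ 0.50842865 -0.04205958  0.11818588] [[-1.   -0.07 -0.  ]
 [-0.07  1.    0.  ]
 [ 0.    0.   -1.  ]] 11.7917 [ 0.50931449 -0.04189633  0.119     ]
```

View pics/a.png

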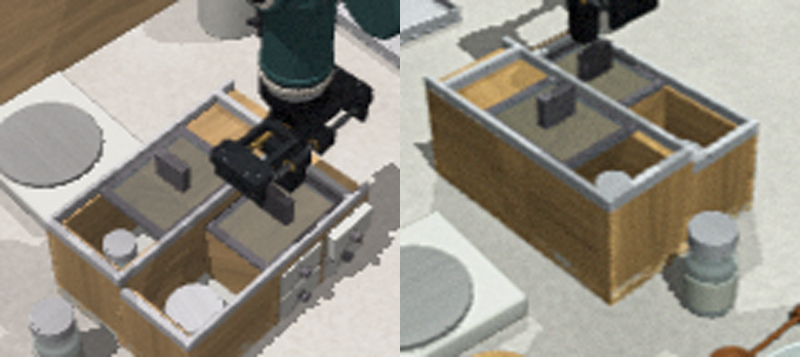

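```bash
cat >> h.py <<'E'
def locate():
    for n,(u0,v0,u1,v1) in {"side":(195,135,335,280),"scene":(205,190,345,315)}.items():
        c=cams.capture(n);P=cloud(c)[v0:v1,u0:u1].reshape(-1,3)*1000;m=c["image"][v0:v1,u0:u1].reshape(-1,3).max(1)<110
        q=np.c_[(P[:,:2]-o)@X,(P[:,:2]-o)@Y]
        for nm,lo,hi,a,b in(("near",125,152,-100,-14),("far",146,172,14,100)):
            k=m&(P[:,2]>lo)&(P[:,2]<hi)&(q[:,0]>a)&(q[:,0]<b)&(abs(q[:,1])<110)
            if k.sum()>5: print(n,nm,k.sum(),np.percentile(q[k],[3,97],axis=0).round(1).tolist())
E
python3 - <<'E'
from h import *
import pickle
locate()
st=manip.state();print({k:np.round(st[k],3) for k in("joint_pos","gripper_width","grasp_force","contact_force")})
c=cams.capture("wrist");cv2.imwrite("pics/w.png",c["image"])
s=cams.capture("scene")["image"][130:290,215:365];cv2.imwrite("pics/s2.png",np.hstack([cv2.resize(c["image"],(400,300)),cv2.resize(s,(320,300),interpolation=cv2.INTER_CUBIC)]))
E
```

```text
side near 84 [[-76.7, -62.6], [-44.2, -40.4]]
side far 80 [[30.0, 4.1], [72.1, 15.5]]
scene near 110 [[-72.3, -57.6], [-31.2, -41.0]]
scene far 124 [[33.4, 0.6], [75.8, 15.5]]
{'joint_pos': array([-0.131,  0.03 ,  2.045, -0.   ,  1.068, -1.771]), 'gripper_width': np.float64(0.001), 'grasp_force': np.float64(0.0), 'contact_force': array([-0.41 ,  0.219, -0.077])}
```

View pics/s2.png

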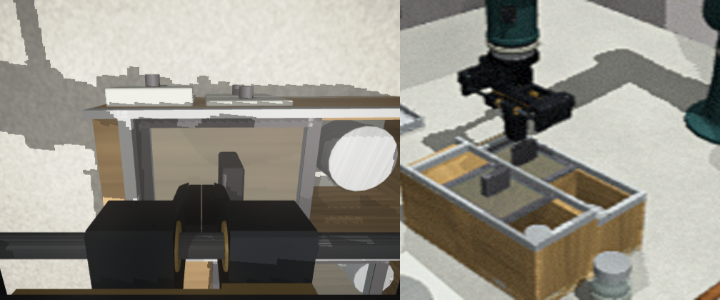

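Run:
```python
from h import *
c=cams.capture("scene");P=cloud(c)
M=R.from_rotvec(c["orientation"]).as_matrix()
for q in(manip.state()["tool_pos"],W(-54,-70,131+0),W(-54,-49.5,149)):
    a=c["intrinsics"]@(M.T@(q-c["position"]));print((a[:2]/a[2]).round(1))
for v in range(190,216,3): print(v,[tuple((P[v,u]*1000).astype(int)) for u in (262,266,270,274)])
```

```text
[269.2 211.3]
[269.2 208.3]
[273.3 206.1]
190 [(np.int64(322), np.int64(-332), np.int64(0)), (np.int64(539), np.int64(-16), np.int64(223)), (np.int64(529), np.int64(-8), np.int64(223)), (np.int64(528), np.int64(9), np.int64(230))]
193 [(np.int64(339), np.int64(-309), np.int64(2)), (np.int64(519), np.int64(-43), np.int64(192)), (np.int64(518), np.int64(-23), np.int64(201)), (np.int64(499), np.int64(-26), np.int64(192))]
196 [(np.int64(357), np.int64(-286), np.int64(5)), (np.int64(516), np.int64(-46), np.int64(178)), (np.int64(518), np.int64(-23), np.int64(189)), (np.int64(499), np.int64(-27), np.int64(181))]
199 [(np.int64(366), np.int64(-274), np.int64(0)), (np.int64(515), np.int64(-49), np.int64(165)), (np.int64(516), np.int64(-26), np.int64(176)), (np.int64(498), np.int64(-28), np.int64(168))]
202 [(np.int64(482), np.int64(-116), np.int64(108)), (np.int64(517), np.int64(-47), np.int64(155)), (np.int64(515), np.int64(-28), np.int64(163)), (np.int64(497), np.int64(-30), np.int64(156))]
205 [(np.int64(502), np.int64(-90), np.int64(117)), (np.int64(488), np.int64(-86), np.int64(113)), (np.int64(476), np.int64(-78), np.int64(112)), (np.int64(501), np.int64(-25), np.int64(148))]
208 [(np.int64(510), np.int64(-79), np.int64(113)), (np.int64(495), np.int64(-77), np.int64(108)), (np.int64(526), np.int64(-15), np.int64(152)), (np.int64(510), np.int64(-14), np.int64(146))]
211 [(np.int64(522), np.int64(-64), np.int64(114)), (np.int64(512), np.int64(-55), np.int64(114)), (np.int64(528), np.int64(-12), np.int64(143)), (np.int64(510), np.int64(-14), np.int64(134))]
214 [(np.int64(533), np.int64(-50), np.int64(114)), (np.int64(522), np.int64(-43), np.int64(113)), (np.int64(530), np.int64(-10), np.int64(133)), (np.int64(509), np.int64(-15), np.int64(121))]
```

Depth shows the finger ends at z≈0.152, while the TCP reads 0.118. That puts the fingers at or above the handle top instead of around it. I'll lift off and check the finger length and where the door is.

Run:
```python
from h import *
manip.move_linear(manip.state()["tool_pos"]+[0,0,.1],.2); manip.set_gripper(.06)
st=manip.state();T=st["tool_pos"];print(T.round(4),st["gripper_width"],st["clock"])
locate()
im=[]
for n in("scene","side"):
    c=cams.capture(n);P=cloud(c);M=R.from_rotvec(c["orientation"]).as_matrix()
    a=c["intrinsics"]@(M.T@(T-c["position"]));u,v=(a[:2]/a[2]).round().astype(int)
    k=(np.abs(P[...,0]-T[0])<.02)&(np.abs(P[...,1]-T[1])<.06)&(P[...,2]>.18)&(P[...,2]<.4)
    q=P[k];print(n,"TCP px",u,v,"lowest z",np.percentile(q[:,2],[0,2,5]).round(3),"y span of lowest 20mm",np.ptp(q[q[:,2]<q[:,2].min()+.02][:,1]).round(3))
    g=c["image"].copy();g[v,u]=(0,0,255)
    im.append(cv2.resize(g[max(v-60,0):v+50,u-60:u+60],(400,367),interpolation=cv2.INTER_NEAREST))
cv2.imwrite("pics/g.png",np.hstack(im))
```

```text
[ 0.5094 -0.0419  0.2191] 0.060042409873772226 13.7667
side near 64 [[-76.5, -53.3], [-32.2, -41.0]]
side far 86 [[29.5, 3.4], [72.0, 16.0]]
scene near 93 [[-73.4, -56.9], [-30.5, -41.4]]
scene far 120 [[33.1, 1.1], [75.4, 15.6]]
scene TCP px 269 185 lowest z [0.247 0.253 0.258] y span of lowest 20mm 0.086
side TCP px 296 184 lowest z [0.248 0.252 0.257] y span of lowest 20mm 0.09
```

View pics/g.png

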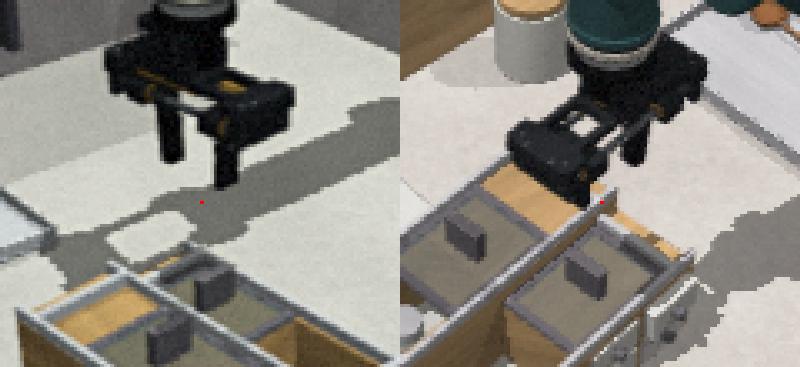

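The fingers physically end about 29 mm above the reported TCP in both views, so the tool is effectively shorter and my descent stopped at the handle's top. They only skimmed the near handle, moving it to y≈-49 mm. I'll shift z by -29 mm, watch the contact force, check the grip width and press on to the stop.

```bash
cat >> h.py <<'E'
ZOFF=-29
def slide(x,y,zh,y_end,n=10):
    z=zh-13+ZOFF; s=np.sign(y_end-y)
    manip.move_pose(W(x,y,z+90),ROT); manip.set_gripper(.06)
    manip.move_linear(W(x,y,z+12),.12); manip.move_linear(W(x,y,z),.04)
    print("down",manip.state()["contact_force"].round(1))
    manip.set_gripper(0,25); st=manip.state(); print("grip",st["gripper_width"],st["grasp_force"])
    if st["gripper_width"]<.01: return print("NO GRIP")
    f0=fy(); yy=y_end-14*s
    manip.move_linear(W(x,yy,z),.06); print("slide force",fy()-f0)
    for i in range(n):
        yy+=2*s; manip.move_linear(W(x,yy,z),.02); f=fy()-f0
        if f*s<-14: break
    st=manip.state();p=(st["tool_pos"][:2]*1000-o)
    print("stop cmd",yy,"f",f,"tcp y",p@Y,"width",st["gripper_width"],"t",st["clock"])
E
python3 - <<'E'
from h import *
slide(-54,-49,137,-65,6)
E
```

```text
down [ 0.4 -0.   0.4]
grip 0.013950963256764724 24.997724597342312
slide force 5.743007954177641
stop cmd -55 f 21.09022685884684 tcp y -50.09133621051965 width 0.013913723876123848 t 17.225
```

The grip is good (13.95 mm), and the door is held firmly at y=-50.1, which is the open stop. The shut stop should therefore be near y=+70. Far guard next.

Run:
```python
from h import *
release(0,0)
slide(52,9,157,76,14)
```

```text
t 18.7333
down [ 0.4 -0.3 -0.2]
grip 0.013702840369407717 24.998062974773347
slide force 3.1494900413530944
stop cmd 76 f -16.28119482323875 tcp y 70.39415170309032 width 0.013357174393317062 t 24.5
```

Firm stop at y=70.4, as predicted (120.5 mm from the open stop). I'll release, back away and verify.

Run:
```python
from h import *
release(0,0)
manip.move_pose([0.3,-0.45,.35],ROT); manip.dwell(.3); locate(); print(manip.state()["clock"])
cv2.imwrite("pics/end.png",np.hstack([cv2.resize(cams.capture(n)["image"][v0:v1,u0:u1],(400,357),interpolation=cv2.INTER_CUBIC) for n,(u0,v0,u1,v1) in {"side":(195,155,335,280),"scene":(205,190,345,315)}.items()]))
```

```text
t 26.0083Traceback (most recent call last):
  File "<stdin>", line 3, in <module>
cell.IKError: the arm cannot take that pose within its joint ranges
```

Run:
```python
from h import *
manip.move_linear(manip.state()["tool_pos"]+[0,0,.06],.2)
manip.set_joints([-1.337,.264,1.604,0,1.274,-.037]); manip.dwell(.3); locate(); print(manip.state()["clock"])
cv2.imwrite("pics/end.png",np.hstack([cv2.resize(cams.capture(n)["image"][v0:v1,u0:u1],(400,357),interpolation=cv2.INTER_CUBIC) for n,(u0,v0,u1,v1) in {"side":(195,155,335,280),"scene":(205,190,345,315)}.items()]))
```

```text
side near 101 [[-75.4, -54.1], [-32.9, -40.9]]
side far 90 [[29.7, 64.9], [70.8, 79.7]]
scene near 98 [[-74.2, -57.1], [-30.9, -41.2]]
scene far 115 [[31.8, 64.8], [75.5, 79.1]]
29.9
```

View pics/end.png

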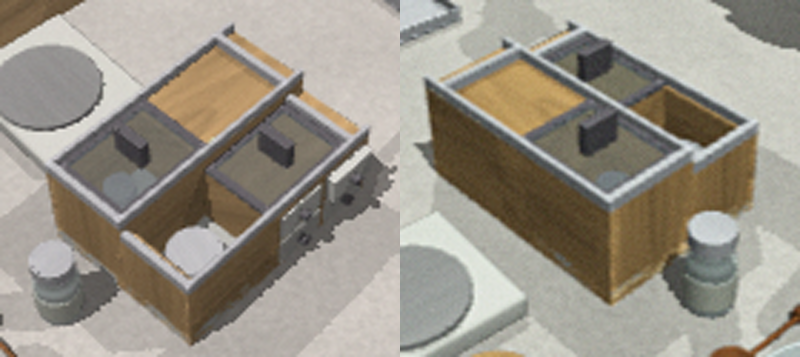

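The near guard is at its open stop and the far guard at its shut stop; the handles are 121 mm apart against 120 mm of travel. The tin (190,245) and jar (120,185) are standing. Handing in.

```bash
python3 -c "
from cell import order
print(order.close_job())"
```

```text
the job is handed in; nothing more can be done
None
```

The job is handed in: the tin's guard (near bay) is fully open at its stop, the jar's guard (far bay) is fully shut at its stop, and the tin and jar are still standing in their bays; the hand-in returned no verdict.

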